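# Close up the antipasti pots for the night

### The job

Close up the four antipasti pots for the night: clear the serving fork off the large round pot and lay it flat in the cutlery tray, and put each of the four wooden lids on the pot of its own shape and size, dropped fully home so that it lies level on the rim. Do not tip any of the pots.

Things in the scene. Friction and masses are not known exactly. Their poses are not given: they have to be found in the camera images.
- pot_large: Large round pale stoneware pot, open at the top, 58 mm tall, walls 6 mm thick, 0.55 to 0.95 kg, loose on the worktop; origin: centre of its underside, z up. 108 mm across, mouth 96 mm across; holds green olives (fixed in it) up to 38 mm. At the start the serving fork lies across its mouth.
- pot_small: Small round pale stoneware pot, open at the top, 58 mm tall, walls 6 mm thick, 0.55 to 0.95 kg, loose on the worktop; origin: centre of its underside, z up. 80 mm across, mouth 68 mm across; holds small dark olives (fixed in it) up to 38 mm. Behind the pots the cheese cutter's raised wire bow stands 0.42 m tall at x 0.73 to 0.87, y -0.02: keep clear of it.
- pot_square: Square pale stoneware pot, open at the top, 58 mm tall, walls 6 mm thick, 0.55 to 0.95 kg, loose on the worktop; origin: centre of its underside, z up. 86 x 86 mm with rounded corners, mouth 74 x 74 mm, sides along its x and y; holds pickled onions (fixed in it) up to 38 mm.
- pot_oblong: Oblong pale stoneware pot, open at the top, 58 mm tall, walls 6 mm thick, 0.55 to 0.95 kg, loose on the worktop; origin: centre of its underside, z up. 74 mm along its x and 116 mm along its y, rounded corners, mouth 62 x 104 mm; holds gherkins (fixed in it) up to 38 mm.
- lid_large: Large round lid, 108 mm across, step 88 mm across. Light wood, 0.1 to 0.17 kg: 8 mm plate, under it a step 8 mm deep that drops into the mouth with 4 mm play all round; in the middle of the top an upright round knob 24 mm across, 16 to 44 mm above the origin. Origin: centre of the step's underside, z up; seated it is 50 mm above the pot's origin.
- lid_small: Small round lid, 80 mm across, step 60 mm across. Light wood, 0.1 to 0.17 kg: 8 mm plate, under it a step 8 mm deep that drops into the mouth with 4 mm play all round; in the middle of the top an upright round knob 24 mm across, 16 to 44 mm above the origin. Origin: centre of the step's underside, z up; seated it is 50 mm above the pot's origin.
- lid_square: Square lid, 86 x 86 mm, step 66 x 66 mm, sides along its x and y. Light wood, 0.1 to 0.17 kg: 8 mm plate, under it a step 8 mm deep that drops into the mouth with 4 mm play all round; in the middle of the top an upright round knob 24 mm across, 16 to 44 mm above the origin. Origin: centre of the step's underside, z up; seated it is 50 mm above the pot's origin.
- lid_oblong: Oblong lid, 74 mm along its x and 116 mm along its y, step 54 x 96 mm. Light wood, 0.1 to 0.17 kg: 8 mm plate, under it a step 8 mm deep that drops into the mouth with 4 mm play all round; in the middle of the top an upright round knob 24 mm across, 16 to 44 mm above the origin. Origin: centre of the step's underside, z up; seated it is 50 mm above the pot's origin.
- fork: Serving fork, 180 mm long, about 0.08 kg, flat underneath; at the start it lies level across the rim of the large round pot. Origin: middle of its length, on the underside; x points from handle to tines, z up. Dark wooden handle 15 mm wide, 11 mm high, from x = -90 to +14 mm; steel head 4 mm thick, up to 26 mm wide. It balances near x = -14 mm.
- tray: Shallow steel cutlery tray, 216 mm along its x, 84 mm along its y, 15 mm high, 0.6 kg; inside 202 x 70 mm, floor 5 mm above the worktop. Stands at the left or the right end of the work with its long side roughly pointing away from the robot. Origin at the centre of its underside, z up.

How it is judged:
By the outcome, as a careful person would: the job done as asked, in the order asked, and still so for the second after the job is handed in, with the robot touching nothing.
It also fails if it takes over 128 s, if anything falls off the work surface, if the arm or the gripper's body presses on something with over 40 N, if the wrist force passes 120 N, or if a joint passes its speed limit or range.

### The arm

A 6-joint arm with a two-finger parallel gripper is mounted at the origin on a cart in front of the work surface, level with it; the furniture and walls round the work are solid. World frame = base frame: x ahead of the robot, y to its left, z up, the work surface at z = 0. Lengths are in mm, angles in degrees, forces in N, time in s.
With the tool pointing down it reaches from about 250 to 775 mm from the base axis. Payload 4 kg.
Tool frame: the origin (TCP) lies between the finger pads; the fingertips stand 25 mm ahead of it and the grasp point (between the pads) lies 6 mm ahead of it; z points along the fingers, y is the line along which they close (so a half turn about z gives the same grasp; the last joint's range is limited). The gripper opens to 94 mm and grips with 3 to 60 N. Pads are 16 mm wide; open, the fingers measure 119 mm over their backs; the gripper's body (75 mm by 177 mm) begins 78 mm behind the grasp point.
Start: joints at [-82.282, 4.996, 78.535, -0, 96.463, -5.907], TCP at [129.557, -534.543, 193.806] pointing down, gripper open.
Joint ranges: [-177.83, 177.83], [-43.37, 116.18], [15.69, 146.23], [-61.86, 241.86], [9.47, 152.12], [-147.06, 147.06]. Speed limits (degrees/s): [159.86, 159.86, 180, 180, 180, 180].

### API

Orientations are given as [roll, pitch, yaw] about the fixed x, y, z axes, in that order (R = Rz(yaw) Ry(pitch) Rx(roll)).
In Python, from rig import get_obs, viewer, sign_off gives the robot as it stands. The module is installed in compiled form; this text tells all that it offers.
- The arm moves only by the tool jog_arm, never from a script. Its argument "plan" is a list that holds one entry, the list of rows, each a list of 4 numbers: the shift along the tool's x, y, z in m, then the turn about the tool's z in rad. In form: [[[tx, ty, tz, turn], ...]]. A call has 1 to 8 rows; each row is the pose to reach, as a shift and turn from the pose commanded when the call began, along the tool's axes at that moment; what a row does not reach only later rows make up. A row lasts 1/10 s, in which the tool goes at most 50 mm and 8.59 degrees, less where a joint would pass 70% of its speed; a pose out of reach is approached as far as the arm can. A call with a gripper value outside its range is refused whole. "jaw" is the opening, from -1 (shut) to 1 (fully open), set as the call begins (left out, the last holds). The fingers move at their own pace and stop on an object; the grip force is fixed at half the most. Time passes only in rows, so rows that repeat a pose let the fingers close. It gives the time, the measured TCP pose, the force, the opening and the grip force at its end, in the units of the state.
- get_obs(): the state, without advancing time (a new reading comes with each control period).
- viewer.camera(name): name is "scene" or "top" or "wrist"; returns the picture (480x640x3 uint8, blue, green, red); there is no depth.
- viewer.camera_model(name): a dict with "fx", "fy", "cx", "cy" (pixels), "world_to_cam" (4x4, takes a point from world to camera coordinates). Camera axes: x right, y up, looking along -z (the intrinsics and any distortion apply to the point x, -y, -z); pixel columns grow to the right and rows downward; lengths in mm; the calibration is good to about 2 mm. The wrist camera is an equidistant fisheye: a pixel r from the principal point sees the ray r / f radians off the axis. A picture is of the moment at which its call begins: read the wrist's pose just before it. camera_model takes no time and is no camera call; for the wrist camera it gives the pose at the moment of the call.
- sign_off(): hands the job in; it is judged then, once.
The state is a dict: "clock": time; "q": joint angles; "qd": joint speeds; "tau": joint torques, N m; "eef_pos": TCP position; "orientation": TCP orientation; "wrist_force": force on the tool from outside, world axes, zero at the start; "wrist_torque": the same for the moment, N m; "width": opening from 0.0 (shut) to 1.0 (fully open); "gripper_force": force on a finger pad.
Only numpy, scipy, OpenCV 4.12 (cv2) and the standard library are available. Lean on these libraries where they do the work, as an engineer would, in place of code of your own. Each camera call takes 0.05 s, during which the arm holds its last target. There are 200 camera calls.

## Working session

There is one attempt and no reset: what is moved stays moved. The work goes in short steps, Python scripts to look and compute and a tool call to move; the robot and the scene stay as the last step left them, time stands still between calls to the robot, and variables do not carry over. Pictures are saved under pics/ and viewed, at most 14 in all, crops included, and the job is handed in when it is done.

Besides the shell and the picture viewer there is one more tool, called after ">>>" as name(argument=value, ...), one argument or row to a line, values as JSON. jog_arm: Moves the arm, as the interface text tells. Its arguments: {"type":"object","properties":{"plan":{"type":"array"},"jaw":{"type":"number"}},"required":["plan"]}

```bash
mkdir -p pics; python3 - <<'E'
from rig import get_obs, viewer
import cv2,json
for n in ("scene","top"):
    im=viewer.camera(n); cv2.imwrite(f"pics/{n}0.png",im)
    m=viewer.camera_model(n); print(n,{k:(v.tolist() if hasattr(v,'tolist') else v) for k,v in m.items()})
o=get_obs(); print(o)
E
```

```text
scene {'fx': 523.6716014932043, 'fy': 523.6716014932043, 'cx': 313.75487551200314, 'cy': 238.78525078167763, 'world_to_cam': [[-0.18086232884364853, 0.9835079495884881, -0.0009649360080450476, 40.15587282021086], [-0.5304471093003531, -0.09672036461378364, 0.8421823052664285, 221.21480404235723], [0.8281996632697644, 0.1528309005575261, 0.5391920192237867, -1542.1229696053429], [0.0, 0.0, 0.0, 1.0]]}
top {'fx': 500.19058810483824, 'fy': 500.19058810483824, 'cx': 316.41367085731304, 'cy': 247.46537873816467, 'world_to_cam': [[0.020969631206572185, -0.9995118244803348, -0.02316003650801654, 62.676110489105206], [0.9816499298417368, 0.016192260012801673, 0.19000322617627077, -545.7983035099628], [-0.18953545791955034, -0.026719345794201852, 0.9815102580979763, -1019.8991988506383], [0.0, 0.0, 0.0, 1.0]]}
{'clock': 0.1, 'q': array([-8.22831679e+01,  5.03543356e+00,  7.86141364e+01, -2.34041561e-03,
        9.64646631e+01, -5.90882171e+00]), 'qd': array([ 0.01086476, -0.0896581 , -0.24277906,  0.06548938,  0.02857221,
       -0.00409347]), 'tau': array([ 1.16646297e-03, -3.41250336e+01, -3.03304338e+01,  7.17667001e-02,
        3.04242200e-02, -9.84338226e-05]), 'eef_pos': array([ 129.46327522, -534.01082876,  192.7331901 ]), 'orientation': array([-1.79886134e+02, -9.44608989e-03,  1.36253833e+01]), 'wrist_force': array([ 0.53965148,  0.99380638, -0.17336439]), 'wrist_torque': array([ 0.01917193, -0.01324749, -0.02738973]), 'gripper_force': 0.0, 'width': 0.9961011196821444}
```

View pics/scene0.png

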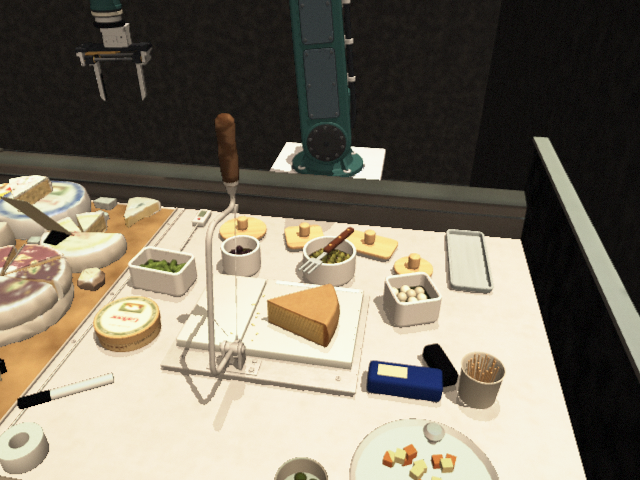

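View pics/top0.png

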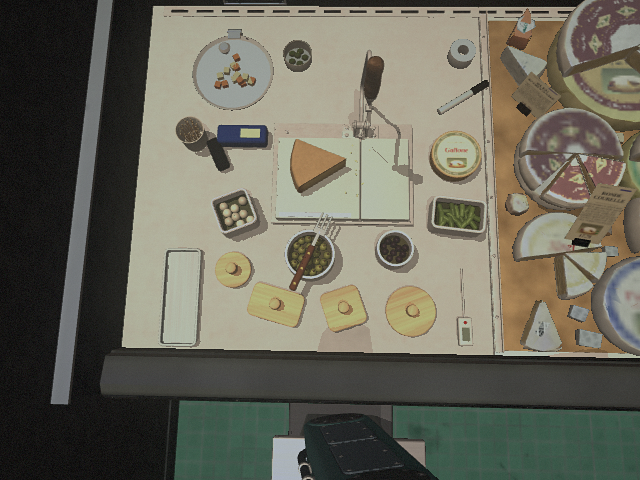

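The scene view shows the robot behind; the four lids lie nearest the robot. In the top view the tray is at (181,297), fork at (305,255), and the pots are large (311,255), small (395,248), square (235,213) and oblong (458,215). The lids are small (233,270), oblong (276,304), square (344,308) and large (411,310).

```bash
cat > h.py <<'E'
import numpy as np, cv2
from rig import get_obs, viewer
def ray(m,uv,fish=False):
    """camera centre and world ray directions for pixels"""
    uv=np.atleast_2d(np.float64(uv)); a=(uv-[m['cx'],m['cy']])/[m['fx'],m['fy']]
    if fish:
        r=np.linalg.norm(a,axis=1,keepdims=True)+1e-12
        d=np.hstack([np.sin(r)*a/r,np.cos(r)])
    else: d=np.hstack([a,np.ones((len(a),1))])
    d=d*[1,-1,-1]; T=np.array(m['world_to_cam']); R=T[:3,:3]
    return -R.T@T[:3,3], d@R
def atz(m,uv,z,fish=False):
    c,d=ray(m,uv,fish); return (c+d*((z-c[2])/d[:,2])[:,None])[:,:2]
def proj(m,P,fish=False):
    P=np.atleast_2d(np.float64(P)); T=np.array(m['world_to_cam']); X=(P@T[:3,:3].T+T[:3,3])*[1,-1,-1]
    if fish:
        r=np.linalg.norm(X[:,:2],axis=1); th=np.arctan2(r,X[:,2]); a=X[:,:2]*(th/(r+1e-12))[:,None]
    else: a=X[:,:2]/X[:,2:]
    return a*[m['fx'],m['fy']]+[m['cx'],m['cy']]
def tri(views):
    """views: list of (model,uv,fish) -> point, miss distance"""
    A=np.zeros((3,3));b=np.zeros(3);L=[]
    for m,uv,f in views:
        c,d=ray(m,uv,f); d=d[0]/np.linalg.norm(d[0]); M=np.eye(3)-np.outer(d,d); A+=M; b+=M@c; L.append((c,M))
    p=np.linalg.solve(A,b); return p,max(np.linalg.norm(M@(p-c)) for c,M in L)
E
python3 - <<'E'
from h import *
m=viewer.camera_model('top'); s=viewer.camera_model('scene'); np.set_printoptions(precision=0,suppress=True)
for n,uv,z in [('fork handle end',(293,288),65),('tines',(328,218),60),('potL',(311,253),58),('potS',(396,247),58),('potSq',(236,212),58),('potOb',(459,214),58),('tray',(181,297),10),('lidS',(233,268),44),('lidOb',(276,302),44),('lidSq',(346,306),44),('lidL',(411,308),44),('cutter',(368,70),0)]: print(n,atz(m,uv,z))
for n,a,b in [('lidL',(411,308),(242,219)),('lidSq',(346,306),(305,226)),('lidOb',(276,302),(370,233)),('lidS',(233,268),(414,259))]: print(n,tri([(m,a,0),(s,b,0)]))
w=viewer.camera_model('wrist'); T=w['world_to_cam']; print(w['fx'],w['cx'],w['cy'],-T[:3,:3].T@T[:3,3],T[:3,:3],get_obs()['eef_pos'])
E
```

```text
fork handle end [[455. 120.]]
tines [[608.  49.]]
potL [[531.  84.]]
potS [[547. -97.]]
potSq [[619. 249.]]
potOb [[ 622. -232.]]
tray [[437. 370.]]
lidS [[498. 252.]]
lidOb [[427. 156.]]
lidSq [[421.   8.]]
lidL [[ 420. -129.]]
cutter [[993. -41.]]
lidL (array([ 420., -129.,   41.]), np.float64(0.17902650117885327))
lidSq (array([421.,  12.,  38.]), np.float64(4.467537397899071))
lidOb (array([427., 160.,  39.]), np.float64(2.76184288167586))
lidS (array([500., 257.,  32.]), np.float64(2.6384444557509026))
371.64829954431775 318.17712742411 239.3769878431675 [ 211. -514.  384.] [[ 0. -1. -0.]
 [ 1.  0. -0.]
 [ 0.  0.  1.]] [ 129. -534.  193.]
```

>>> jog_arm(
  plan=[
    [[0.1,-0.15,-0.137,0],[0.2,-0.27,-0.137,0],[0.2,-0.27,-0.137,0],[0.2,-0.27,-0.137,0],[0.2,-0.27,-0.137,0],[0.2,-0.27,-0.137,0],[0.2,-0.27,-0.137,0],[0.2,-0.27,-0.137,0]],
  ],
)

```text
clock: 0.9
eef_pos: [261.4, -222.1, 333.3]
orientation: [179.8, -0.2, 13.9]
wrist_force: [0.5, 0.6, -0.2]
width: 1.0
gripper_force: 0.0
```

>>> jog_arm(
  plan=[
    [[0.183,-0.248,0,0.2378],[0.183,-0.248,0,0.2378],[0.183,-0.248,0,0.2378],[0.183,-0.248,0,0.2378],[0.183,-0.248,0,0.2378],[0.183,-0.248,0,0.2378],[0.183,-0.248,0,0.2378],[0.183,-0.248,0,0.2378]],
  ],
)

```text
clock: 1.7
eef_pos: [380.0, 62.0, 329.6]
orientation: [-180.0, 0.1, 0.4]
wrist_force: [0.3, 0.3, 0.4]
width: 1.001
gripper_force: 0.0
```

```bash
cat >> h.py <<'E'
def snap(n):
    import pickle
    o=get_obs(); m=viewer.camera_model('wrist'); im=viewer.camera('wrist')
    cv2.imwrite(f'pics/{n}.png',im); pickle.dump((m,o),open(f'pics/{n}.pkl','wb')); return m,im,o
def load(n):
    import pickle
    return pickle.load(open(f'pics/{n}.pkl','rb'))[0], cv2.imread(f'pics/{n}.png')
E
python3 - <<'E'
from h import *
m,im,o=snap('w1'); print(o['eef_pos'],o['orientation'],o['q'],o['clock'])
E
```

```text
[380.01816546  62.01023802 329.5656588 ] [-1.79957007e+02  1.44860062e-01  3.78743790e-01] [ 7.72938874e-01 -1.51055051e+01  8.17357430e+01  4.79721957e-02
  1.13514316e+02  9.04133338e+01] 1.7
```

View pics/w1.png

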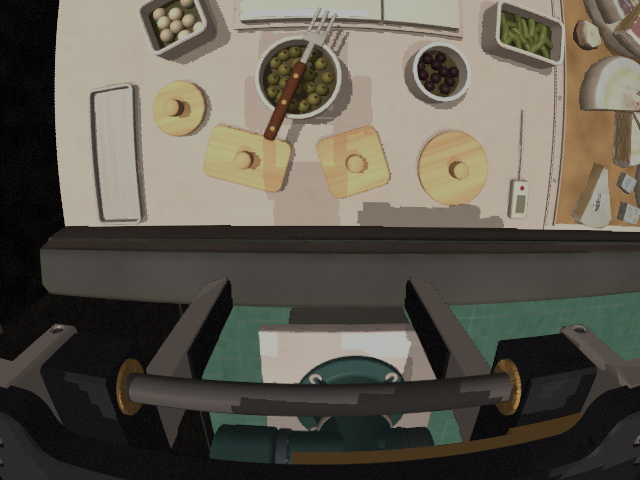

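The wrist view shows pots, lids and the tray in its upper half: fork from (267,137) to (325,12), lids at knobs (173,107), (243,160), (354,163), (459,170), tray about (118,153).

```bash
python3 - <<'E'
from h import *
import pickle
np.set_printoptions(precision=2,suppress=True)
m,im=load('w1'); T=m['world_to_cam']; print(T, -T[:3,:3].T@T[:3,3],m['fx'])
t=viewer.camera_model('top')
for n,a,b in [('lidL',(411,308),(460,169)),('lidSq',(346,306),(355,162)),('lidOb',(276,302),(243,159)),('lidS',(233,268),(174,106)),('potL',(311,253),(300,76)),('potS',(396,247),(441,71))]:
    print(n,tri([(t,a,0),(m,b,1)]), atz(m,b,44,1))
E
```

```text
[[   0.01   -1.     -0.     60.15]
 [   0.96    0.01   -0.29 -293.23]
 [   0.29    0.      0.96 -632.88]
 [   0.      0.      0.      1.  ]] [464.2   63.12 520.27] 371.64829954431775
lidL (array([ 419.69, -128.9 ,   41.32]), np.float64(0.38357492380235186)) [[ 419.64 -127.59]]
lidSq (array([422.21,  10.1 ,  16.47]), np.float64(3.2869617497498917)) [[423.36  15.89]]
lidOb (array([427.15, 156.98,  52.95]), np.float64(1.685289914544459)) [[427.32 160.26]]
lidS (array([499.97, 252.27,  46.37]), np.float64(2.1614462103809022)) [[502.21 254.06]]
potL (array([529.24,  84.41,  71.36]), np.float64(0.9110743117198403)) [[533.51  86.63]]
potS (array([ 552.14, -100.13,   30.86]), np.float64(0.566805341501722)) [[549.22 -95.66]]
```

>>> jog_arm(
  plan=[
    [[0.05,-0.011,0.05,0],[0.08,-0.018,0.08,0],[0.08,-0.018,0.08,0],[0.08,-0.018,0.08,0],[0.08,-0.018,0.08,0]],
  ],
  jaw=-0.1,
)

```text
clock: 2.25
eef_pos: [459.4, 76.1, 252.2]
orientation: [180.0, -0.1, -0.1]
wrist_force: [0.4, -0.2, 1.1]
width: 0.61
gripper_force: 0.0
```

```bash
cat >> h.py <<'E'
def rrect(w,h,r,n=12):
    P=[]
    for cx,cy,a in [(1,1,0),(-1,1,90),(-1,-1,180),(1,-1,270)]:
        t=np.radians(a+np.linspace(0,90,n)); P.append(np.c_[cx*(w/2-r)+r*np.cos(t),cy*(h/2-r)+r*np.sin(t)])
    P=np.vstack(P); P=np.vstack([P,P[:1]]); s=np.r_[0,np.cumsum(np.linalg.norm(np.diff(P,axis=0),axis=1))]
    q=np.linspace(0,s[-1],161)[:-1]; return np.c_[np.interp(q,s,P[:,0]),np.interp(q,s,P[:,1])]
def z(P,h): return np.c_[P,np.full(len(P),h)]
def circ(d): return rrect(d,d,d/2-.01)
def lid(o): return [z(o,16),z(circ(24),44)]
def pot(o,i): return [z(o,58),z(i,58)]
ML={'large':lid(circ(108)),'small':lid(circ(80)),'square':lid(rrect(86,86,12)),'oblong':lid(rrect(74,116,12))}
MP={'large':pot(circ(108),circ(96)),'small':pot(circ(80),circ(68)),'square':pot(rrect(86,86,14),rrect(74,74,8)),'oblong':pot(rrect(74,116,14),rrect(62,104,8))}
MT=[z(rrect(216,84,8),15),z(rrect(202,70,4),15)]
def place(C,p):
    c,s=np.cos(p[2]),np.sin(p[2]); return C@np.array([[c,s,0],[-s,c,0],[0,0,1]])+[p[0],p[1],p[3] if len(p)>3 else 0]
def prep(im,sig=1.2):
    g=cv2.GaussianBlur(im,(0,0),sig).astype(np.float32)
    return sum(cv2.Sobel(g,cv2.CV_32F,1,0,ksize=3)[...,k]**2+cv2.Sobel(g,cv2.CV_32F,0,1,ksize=3)[...,k]**2 for k in range(3))**.5
def score(model,views,p):
    t=0
    for m,G,f in views:
        for C in model:
            uv=proj(m,place(C,p),f).astype(np.float32); t+=np.minimum(cv2.remap(G,uv[None,:,:1].copy(),uv[None,:,1:].copy(),cv2.INTER_LINEAR),60).mean()
    return t
def fit(model,views,p0,zfree=False,yaw=True,R=12):
    from scipy.optimize import minimize
    best=None; V=[(m,prep(i,2.),f) for m,i,f in views]; W=[(m,prep(i,1.),f) for m,i,f in views]
    for dy in (np.radians([-8,-4,0,4,8]) if yaw else [0]):
        for dx in np.arange(-R,R+1,4):
            for d in np.arange(-R,R+1,4):
                p=[p0[0]+dx,p0[1]+d,p0[2]+dy]; s=score(model,V,p)
                if best is None or s>best[0]: best=(s,p)
    p=np.array(best[1]+([0.] if zfree else [])); S=np.array([1,1,.02 if yaw else 0,1][:len(p)])
    for U in (V,W):
        f=lambda u:-score(model,U,p+u*S)
        r=minimize(f,np.zeros(len(p)),method='Nelder-Mead',options=dict(initial_simplex=np.vstack([np.zeros(len(p)),2*np.eye(len(p))]),xatol=.02)); p=p+r.x*S
    return p,-r.fun/len(views)
def draw(im,m,model,p,f=True,c=(0,0,255),k=1):
    for C in model: cv2.polylines(im,[np.round(proj(m,place(C,p),f)*k*16).astype(int)],True,c,1,cv2.LINE_AA,4)
E
cat > m1.py <<'E'
from h import *
import json
snap('w2'); o=get_obs(); print(o['eef_pos'],o['orientation'])
v=[load('w1')+(True,),load('w2')+(True,)]; m2,im2=load('w2'); k=1.25; big=cv2.resize(im2,None,fx=k,fy=k)
g={'Llarge':(420,-129,0),'Lsmall':(501,254,0),'Lsquare':(422,12,.3),'Loblong':(427,158,1.3),'Plarge':(531,85,0),'Psmall':(549,-97,0),'Psquare':(619,249,.3),'Poblong':(622,-232,1.5),'tray':(437,370,0)}
R={}
for n,p in g.items():
    M=MT if n=='tray' else (ML if n[0]=='L' else MP)[n[1:]]
    rd='large' in n or 'small' in n
    V=v[1:] if n in('Poblong','Psquare') else v
    a,s=fit(M,V,p,yaw=not rd); b,s2=fit(M,V,p,True,yaw=not rd)
    print(n,np.round([a[0],a[1],np.degrees(a[2])],1),round(s,1),'free z',np.round([b[0],b[1],np.degrees(b[2]),b[3]],1),round(s2,1)); R[n]=a.tolist()
    draw(big,m2,M,a,k=k)
json.dump(R,open('poses.json','w')); cv2.imwrite('pics/ov2.png',big)
E
python3 m1.py
```

```text
[459.67062775  76.29058122 253.07191831] [ 1.79986879e+02 -1.78649459e-01 -7.15197873e-02]
Llarge [ 418.  -129.2    0. ] 116.9 free z [ 417.3 -130.8    0.    -3. ] 117.1
Lsmall [501.2 258.6   0. ] 105.7 free z [501.2 259.3   0.   -1.5] 105.7
Lsquare [421.5  16.1  19.3] 119.0 free z [421.4  15.9  18.2  -1.1] 119.0
Loblong [430.3 148.   85.1] 70.5 free z [425.8 154.1 108.3 -25.9] 81.4
Plarge [532.2  82.5   0. ] 106.1 free z [531.4  90.7   0.  -13.6] 114.7
Psmall [547.3 -91.8   0. ] 118.6 free z [547.4 -98.8   0.  -13.2] 118.1
Psquare [623.6 254.   21.7] 115.8 free z [625.8 257.6  22.6  -7.8] 119.0
Poblong [ 634.1 -219.8   84.2] 97.5 free z [ 633.6 -218.9   83.6    1.8] 97.9
tray [441.6 366.1   1.6] 119.3 free z [4.370e+02 3.676e+02 1.400e+00 4.000e-01] 119.7
```

View pics/ov2.png

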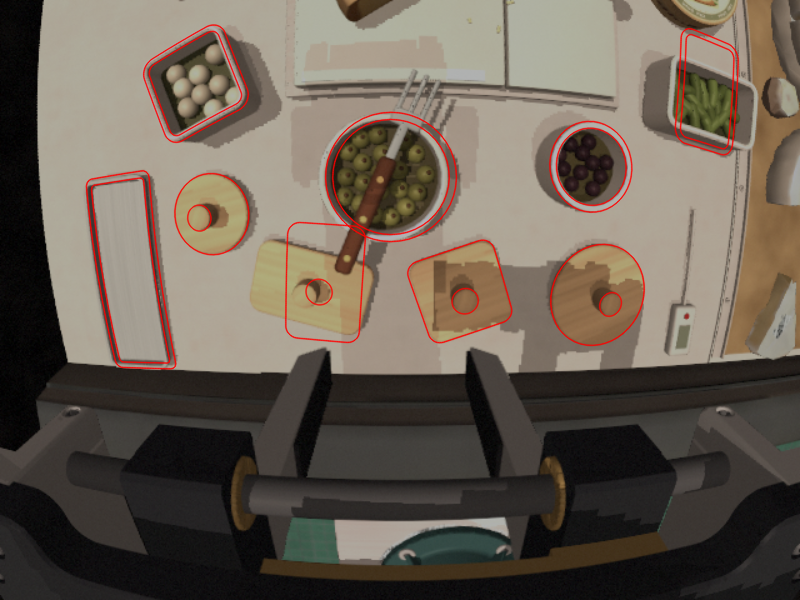

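Lids (large, small, square), the tray and the square pot fit well. The round pots' fits sit about 6 px too far right, and the oblongs need yaw near -13°. I'll refit each view separately.

```bash
cat > m2.py <<'E'
from h import *
import json
im=cv2.imread('pics/top0.png'); t=viewer.camera_model('top')
v=[load('w1')+(True,),load('w2')+(True,),(t,im,False)]
g={'Llarge':(418,-129,0),'Lsmall':(501,258,0),'Lsquare':(421,16,.33),'Loblong':(427,158,-.23),'Plarge':(531,87,0),'Psmall':(549,-97,0),'Psquare':(621,254,.38),'Poblong':(624,-229,-.2),'tray':(440,366,.02)}
for n,p in g.items():
    M=MT if n=='tray' else (ML if n[0]=='L' else MP)[n[1:]]
    rd='large' in n or 'small' in n; L=[]
    for V in ([v[0]],[v[1]],[v[2]]):
        a,s=fit(M,V,p,yaw=not rd,R=8); L+=[np.round([a[0],a[1],np.degrees(a[2]),s],1).tolist()]
    print(n,L)
E
python3 m2.py
```

```text
Llarge [[417.6, -129.3, 0.0, 118.0], [418.3, -129.2, 0.0, 116.3], [415.3, -133.8, 0.0, 119.7]]
Lsmall [[500.7, 258.7, 0.0, 104.5], [501.6, 258.6, 0.0, 107.2], [497.5, 247.2, 0.0, 101.9]]
Lsquare [[419.9, 15.9, 19.5, 119.1], [421.6, 15.7, 19.0, 118.3], [423.2, 16.0, 20.5, 120.0]]
Loblong [[426.4, 161.8, -14.5, 111.1], [427.0, 161.9, -16.2, 109.9], [424.6, 161.3, -17.8, 119.1]]
Plarge [[531.3, 88.5, 0.0, 114.4], [532.3, 82.4, 0.0, 106.1], [528.0, 86.7, 0.0, 118.4]]
Psmall [[547.0, -92.2, 0.0, 119.3], [547.5, -91.6, 0.0, 118.3], [543.8, -95.2, 0.0, 120.0]]
Psquare [[623.0, 254.1, 22.9, 85.7], [623.6, 254.0, 21.8, 115.7], [621.2, 253.8, 23.6, 119.8]]
Poblong [[621.4, -230.0, -4.7, 119.8], [621.4, -230.9, -5.9, 119.6], [621.6, -222.7, -5.4, 119.2]]
tray [[437.0, 367.9, -0.0, 120.0], [437.0, 367.3, 1.7, 119.8], [439.7, 367.4, 1.5, 119.7]]
```

```bash
sed -i 's/,60)\.mean/,250).mean/' h.py; python3 m2.py
```

```text
Llarge [[419.7, -123.6, 0.0, 216.6], [417.4, -130.2, 0.0, 210.4], [413.0, -133.9, 0.0, 277.4]]
Lsmall [[499.3, 251.1, 0.0, 294.0], [502.4, 250.9, 0.0, 275.7], [497.0, 251.7, 0.0, 290.0]]
Lsquare [[421.1, 13.0, 19.2, 236.1], [421.5, 15.1, 16.6, 198.6], [416.4, 9.0, 20.3, 257.3]]
Loblong [[426.1, 157.6, -14.6, 226.6], [431.6, 158.2, -5.6, 235.0], [421.8, 154.1, -14.3, 264.9]]
Plarge [[531.4, 89.0, 0.0, 384.8], [531.4, 89.4, 0.0, 370.6], [528.9, 87.3, 0.0, 396.2]]
Psmall [[546.9, -92.5, 0.0, 406.5], [546.6, -92.4, 0.0, 379.1], [539.6, -89.9, 0.0, 422.7]]
Psquare [[623.6, 257.0, 23.2, 269.3], [624.8, 256.7, 22.0, 365.3], [622.0, 253.7, 21.1, 411.8]]
Poblong [[623.3, -229.5, -5.3, 426.4], [623.9, -229.1, -4.8, 444.6], [621.9, -224.4, -6.8, 413.4]]
tray [[436.9, 366.5, 1.1, 444.0], [439.0, 367.8, 0.6, 425.0], [435.7, 366.4, 0.6, 468.8]]
```

```bash
sed -i 's/^im=cv2.*/&\ndef ratio(i):\n    f=i.astype(np.float32)+12; return cv2.merge([60*(np.log(f[...,2])-np.log(f[...,0]))+60]*3)/; s/    for V in (\[v/    if n[0]=="L": v2=[(a,ratio(b),c) for a,b,c in v]\n    else: v2=v\n    for V in ([v/; s/V in (.*$/V in ([v2[0]],[v2[1]],[v2[2]]):/' m2.py; sed -i 's/p\[1\]+d,p0/p[1]+d,p0/' m2.py; python3 m2.py | grep ^L; python3 - <<'E'
from h import *
m,im=load('w2'); f=im.astype(np.float32)+12
r=np.clip(60*(np.log(f[...,2])-np.log(f[...,0]))+60,0,255).astype(np.uint8)
a=cv2.resize(im[90:290,120:530],None,fx=1.9,fy=1.5); b=cv2.cvtColor(cv2.resize(r[90:290,120:530],None,fx=1.9,fy=1.5),cv2.COLOR_GRAY2BGR)
cv2.imwrite('pics/r2.png',np.vstack([a,b])[:600])
E
```

```text
Llarge [[417.2, -129.2, 0.0, 97.1], [418.3, -128.7, 0.0, 91.3], [415.9, -131.5, 0.0, 97.9]]
Lsmall [[500.9, 258.4, 0.0, 83.9], [501.7, 258.3, 0.0, 88.5], [500.1, 258.1, 0.0, 88.6]]
Lsquare [[420.8, 14.6, 18.8, 91.8], [421.8, 15.8, 18.8, 83.3], [419.9, 13.8, 19.2, 93.5]]
Loblong [[426.0, 161.9, -15.4, 81.1], [426.7, 162.0, -15.7, 87.8], [424.6, 160.5, -15.8, 84.3]]
```

View pics/r2.png

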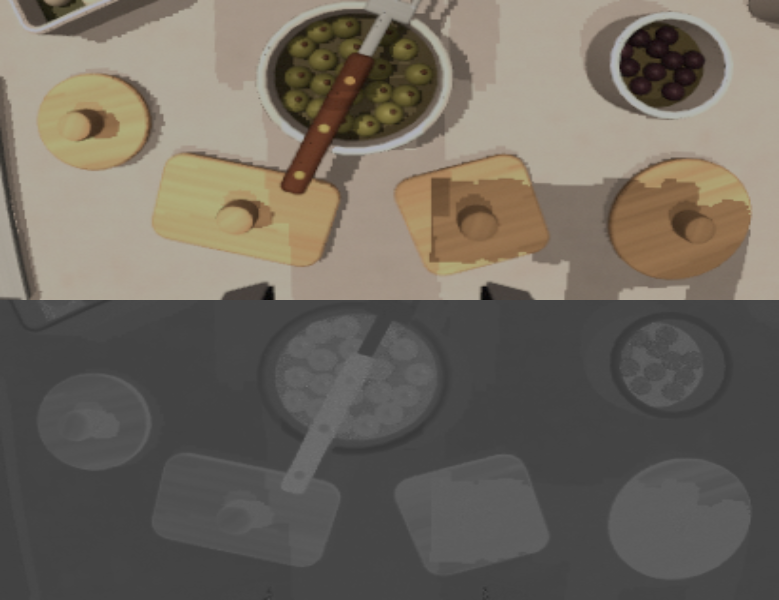

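The ratio image isolates the lids and the fork handle cleanly: handle end at crop (296,185), with the ferrule near (360,55). Next I locate the fork.

```bash
python3 - <<'E'
from h import *
np.set_printoptions(precision=1,suppress=True)
ends=[]
for n,box in (('w1',(60,145,255,315)),('w2',(95,225,260,330))):
    m,im=load(n); hsv=cv2.cvtColor(im,cv2.COLOR_BGR2HSV); f=im.astype(np.float32)+12
    r=np.log(f[...,2]/f[...,0]); k=((r>.75)&(hsv[...,0]<12)&(f[...,2]<190)).astype(np.uint8)
    K=np.zeros_like(k); a,b,c,d=box; K[a:b,c:d]=k[a:b,c:d]
    K=cv2.morphologyEx(K,cv2.MORPH_CLOSE,np.ones((5,5)));nn,lab,st,_=cv2.connectedComponentsWithStats(K); i=1+st[1:,4].argmax()
    ys,xs=np.nonzero(lab==i); uv=np.c_[xs,ys]; print(n,st[i])
    for zz in (58,69):
        P=atz(m,uv,zz,1).astype(np.float32); (c,s,an)=cv2.minAreaRect(P); print(zz,c,s,an)
    P=atz(m,uv,67,1); c=P.mean(0); u=np.linalg.svd(P-c,full_matrices=False)[2][0]; u*=np.sign(u[0]); t=(P-c)@u
    e0,e1=c+u*t.min(),c+u*t.max(); print('ends',e0,e1,np.degrees(np.arctan2(u[1],u[0])),c)
    ends.append((m,proj(m,np.r_[e0,67],1)[0],proj(m,np.r_[e1,67],1)[0],proj(m,np.r_[c,67],1)[0]))
for j in (1,2,3): print(tri([(e[0],e[j],1) for e in ends]))
o=get_obs(); print(o['eef_pos'],o['orientation'],o['q'])
E
```

```text
w1 [264  62  42  78 801]
58 (501.3252868652344, 104.62841796875) (15.448688507080078, 102.44361114501953) 67.44236755371094
69 (500.44189453125, 103.64058685302734) (15.08109188079834, 100.00593566894531) 67.44235229492188
ends [454.5 123.9] [546.8  84. ] -23.395599331382048 [502.3 103.3]
w2 [ 268  126   48   93 1164]
58 (499.6025085449219, 104.71124267578125) (14.22359561920166, 104.50305938720703) 66.57186889648438
69 (500.84039306640625, 103.91326141357422) (13.817329406738281, 101.51825714111328) 66.57186889648438
ends [453.9 124.6] [547.4  83.8] -23.545106988049465 [502.3 103.4]
(array([454.6, 123.9,  69.9]), np.float64(0.3287044192119147))
(array([547.5,  84. ,  63.3]), np.float64(0.16581056497478974))
(array([502.3, 103.4,  66.6]), np.float64(0.08538775207449922))
[459.7  76.3 253.1] [180.   -0.2  -0.1] [  2.5  -6.2  82.9  -0.  103.1  92.5]
```

>>> jog_arm(
  plan=[
    [[0.04,-0.011,0.02,0.15],[0.063,-0.018,0.04,0.3],[0.063,-0.018,0.08,0.41],[0.063,-0.018,0.12,0.41],[0.063,-0.018,0.143,0.41],[0.063,-0.018,0.143,0.41],[0.063,-0.018,0.143,0.41],[0.063,-0.018,0.143,0.41]],
  ],
)

```text
clock: 3.1
eef_pos: [524.6, 95.0, 111.4]
orientation: [-179.8, -0.3, -23.5]
wrist_force: [-0.2, -0.5, -0.1]
width: 0.446
gripper_force: 0.0
```

```bash
python3 - <<'E'
from h import *
m,im,o=snap('w3'); print(o['eef_pos'],o['orientation'],o['width'],o['q'])
p=o['eef_pos']
k=1.25; big=cv2.resize(im,None,fx=k,fy=k)
draw(big,m,MP['large'],(531.4,89.2,0),k=k)
a=np.radians(-23.4)
for q in (-90,-14,14):
    c=np.array([535.9,88.7])+q*np.array([np.cos(a),np.sin(a)]); w=7.5*np.array([-np.sin(a),np.cos(a)])
    e=proj(m,[[*(c+w),69],[*(c-w),69]],1)*k; cv2.line(big,e[0].astype(int),e[1].astype(int),(255,255,0),1)
cv2.imwrite('pics/ov3.png',big)
E
```

```text
[524.58842186  95.04159227 111.41074486] [-179.84102268   -0.31869682  -23.50600383] 0.4462164442730169 [ 4.17974476e+00  4.34105086e+00  8.86419691e+01 -7.30886495e-03
  8.66609071e+01  1.17685709e+02]
```

View pics/ov3.png

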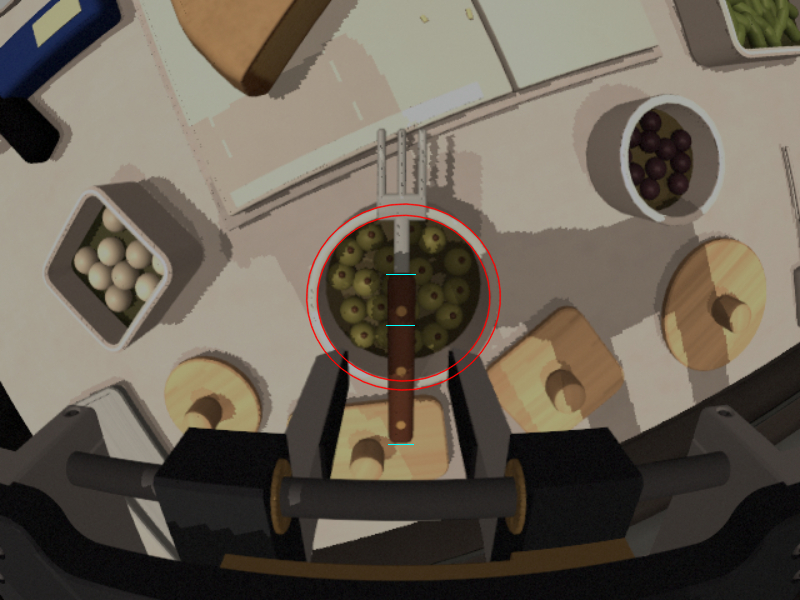

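The fork overlay matches the handle exactly, and the fingers straddle it. Lower and grip.

>>> jog_arm(
  plan=[
    [[0,0,0.015,0],[0,0,0.026,0],[0,0,0.026,0],[0,0,0.026,0]],
  ],
)

```text
clock: 3.55
eef_pos: [522.1, 95.1, 80.8]
orientation: [179.9, 0.1, -23.5]
wrist_force: [0.6, -0.4, -0.1]
width: 0.453
gripper_force: 0.0
```

>>> jog_arm(
  plan=[
    [[0,0,0,0],[0,0,0,0],[0,0,0,0],[0,0,0,0],[0,0,0,0],[0,0,0,0],[0,0,0,0],[0,0,0,0]],
  ],
  jaw=-1,
)

```text
clock: 4.35
eef_pos: [522.7, 95.1, 81.7]
orientation: [180.0, -0.0, -23.5]
wrist_force: [0.1, 1.2, -0.3]
width: 0.002
gripper_force: 0.0
```

```bash
python3 - <<'E'
from h import *
m,im,o=snap('w4'); print(o['eef_pos'],o['orientation'],o['width'],o['gripper_force'])
i=cv2.resize(im[140:370,220:440],None,fx=2.6,fy=2.6)
cv2.imwrite('pics/c4.png',i)
E
```

```text
[522.73990086  95.05413295  81.73218744] [ 1.79991822e+02 -1.38199619e-03 -2.34940756e+01] 0.0024336409783629522 0.0
```

View pics/c4.png

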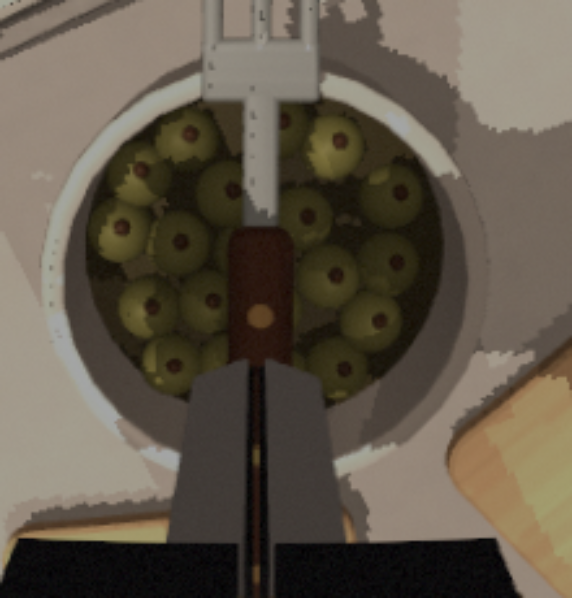

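```bash
python3 - <<'E'
from h import *
m,im=load('w4'); a=np.radians(-23.5)
for z in (50,57,63,70,76,81,90,100): print(z,[proj(m,[522.7+f*np.cos(a),95+f*np.sin(a),z],1)[0].round(1).tolist() for f in (0,8)])
for n,f in (('w3',0),('w4',0)):
    m,im=load(n); print(proj(m,[535.9+14*np.cos(a),88.7+14*np.sin(a),69],1), proj(m,[535.9-14*np.cos(a),88.7-14*np.sin(a),69],1))
E
```

```text
50 [[318.7, 264.0], [318.7, 252.2]]
57 [[318.7, 268.0], [318.8, 255.8]]
63 [[318.8, 271.5], [318.8, 259.1]]
70 [[318.8, 275.9], [318.8, 263.2]]
76 [[318.8, 279.9], [318.8, 266.9]]
81 [[318.8, 283.4], [318.8, 270.1]]
90 [[318.9, 290.0], [318.9, 276.3]]
100 [[318.9, 298.1], [318.9, 283.9]]
[[320.76930089 219.41282637]] [[320.6748023  260.27705557]]
[[319.7405176  228.49602621]] [[319.65514588 274.31305804]]
```

The picture shows the fingers shut just above the handle, with the fork unmoved and its front edge at row 228 as predicted. The tips stand higher than I assumed, so I'll open, go lower and close again.

>>> jog_arm(
  plan=[
    [[0,0,0,0],[0,0,0,0],[0,0,0,0],[0,0,0,0],[0,0,0.006,0],[0,0,0.012,0],[0,0,0.012,0],[0,0,0.012,0]],
  ],
  jaw=-0.1,
)

```text
clock: 5.2
eef_pos: [522.4, 95.1, 69.2]
orientation: [180.0, 0.1, -23.5]
wrist_force: [-0.5, -0.0, 0.2]
width: 0.447
gripper_force: 0.0
```

>>> jog_arm(
  plan=[
    [[0,0,0,0],[0,0,0,0],[0,0,0,0],[0,0,0,0],[0,0,0,0],[0,0,0,0],[0,0,0,0]],
  ],
  jaw=-1,
)

```text
clock: 5.9
eef_pos: [522.8, 95.1, 69.8]
orientation: [180.0, -0.0, -23.5]
wrist_force: [-0.2, 0.5, -1.0]
width: 0.007
gripper_force: 0.0
```

```bash
python3 - <<'E'
from h import *
m,im,o=snap('w5'); print(o['eef_pos'],o['width'],o['gripper_force'])
i=cv2.resize(im[140:370,220:440],None,fx=2.0,fy=2.0)
t=viewer.camera('scene'); j=cv2.resize(t[170:400,250:450],None,fx=2.0,fy=2.0)
cv2.imwrite('pics/c5.png',np.hstack([i,j])[:, :800])
E
```

```text
[522.78882942  95.08388148  69.77632601] 0.007202191724886125 0.0
```

View pics/c5.png

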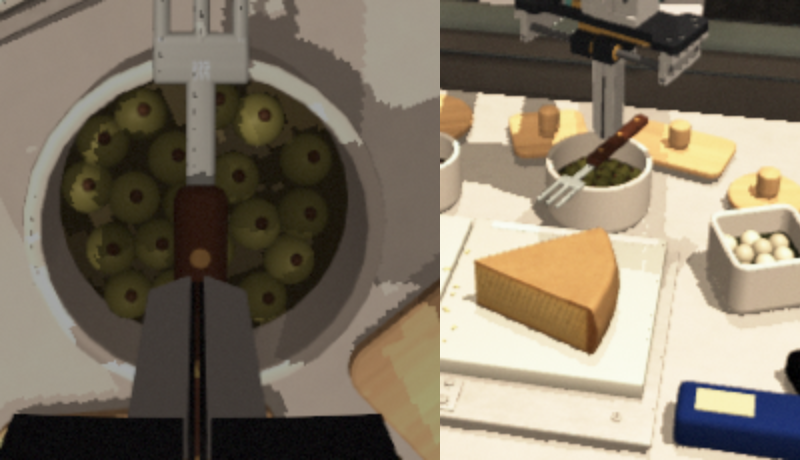

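```bash
python3 - <<'E'
from h import *
m,im=load('w5'); s=viewer.camera_model('scene')
print(proj(s,[[522.8,95,45],[522.8,95,69.8],[522.8,95,100]]))
for a in ((332,238),(332,236),(330,240)): print(tri([(s,a,0),(m,(318,279),1)]))
# pot/fork check in scene
print('fork end in scene',proj(s,[[454.6,123.9,64]]))
E
```

```text
[[332.83113246 252.18733997]
 [333.06061079 242.00909741]
 [333.34801919 229.26143511]]
(array([530.62491862,  92.83819729,  83.71217919]), np.float64(0.983615817990503))
(array([532.57888   ,  92.45868149,  89.38969407]), np.float64(1.5815339870936707))
(array([529.93963997,  91.18683571,  79.2580854 ]), np.float64(1.523333348244777))
fork end in scene [[351.29623273 228.43142677]]
```

Both views put the shut fingertips at z≈83 while the TCP reads 69.8, so the real tips sit about 13 mm above the reported TCP. I'll open, lower further in stages and watch the force.

>>> jog_arm(
  plan=[
    [[0,0,0,0],[0,0,0,0],[0,0,0,0],[0,0,0,0],[0,0,0.006,0],[0,0,0.012,0],[0,0,0.012,0],[0,0,0.012,0]],
  ],
  jaw=-0.1,
)

```text
clock: 6.8
eef_pos: [522.4, 95.1, 57.2]
orientation: [180.0, 0.1, -23.5]
wrist_force: [0.8, 0.1, -0.3]
width: 0.45
gripper_force: 0.0
```

>>> jog_arm(
  plan=[
    [[0,0,0.003,0],[0,0,0.006,0],[0,0,0.009,0],[0,0,0.009,0],[0,0,0.009,0]],
  ],
)

```text
clock: 7.3
eef_pos: [522.7, 95.1, 48.6]
orientation: [180.0, 0.0, -23.5]
wrist_force: [-0.1, 0.7, -0.2]
width: 0.448
gripper_force: 0.0
```

>>> jog_arm(
  plan=[
    [[0,0,0,0],[0,0,0,0],[0,0,0,0],[0,0,0,0],[0,0,0,0],[0,0,0,0],[0,0,0,0]],
  ],
  jaw=-1,
)

```text
clock: 8.0
eef_pos: [522.8, 95.0, 48.9]
orientation: [180.0, -0.0, -23.5]
wrist_force: [-0.2, -0.5, 1.9]
width: 0.154
gripper_force: 30.0
```

Gripped: width 0.154 (14.5 mm) at 30 N. Lift and carry to the tray.

>>> jog_arm(
  plan=[
    [[0,0,-0.03,0],[0,0,-0.075,0],[-0.02,-0.03,-0.081,-0.05],[-0.05,-0.06,-0.081,-0.12],[-0.09,-0.09,-0.081,-0.2],[-0.12,-0.125,-0.081,-0.3],[-0.16,-0.165,-0.081,-0.4],[-0.2,-0.21,-0.081,-0.429]],
  ],
)

```text
clock: 8.8
eef_pos: [427.1, 353.0, 129.5]
orientation: [180.0, 0.0, 1.2]
wrist_force: [0.8, 0.9, -0.8]
width: 0.156
gripper_force: 30.0
```

>>> jog_arm(
  plan=[
    [[0,0,0,0],[0,0,0,0],[0,0,0,0],[0,0,0,0]],
  ],
)

```text
clock: 9.2
eef_pos: [429.0, 350.1, 129.6]
orientation: [180.0, 0.0, 1.0]
wrist_force: [-0.5, -0.3, -1.1]
width: 0.155
gripper_force: 30.0
```

```bash
python3 - <<'E'
from h import *
m,im,o=snap('w6'); print(o['eef_pos'],o['orientation'],o['width'],o['q'])
v=[(m,im,True)]
for zf in (False,True): a,s=fit(MT,v,(438,367,.02),zf,R=8); print(a[:2],np.degrees(a[2]),a[3:],s)
i=im.copy();draw(i,m,MT,a[:3]); cv2.imwrite('pics/c6.png',i)
# pots visible? refit large pot now uncovered
for n,p in (('large',(531.4,89.2,0)),('square',(624,257,.38))): print(n,fit(MP[n],v,p,yaw=n=='square',R=8))
E
```

```text
[429.01179321 350.12164273 129.58461322] [1.79967281e+02 7.06918632e-03 9.52124576e-01] 0.15504569370270377 [ 3.33673710e+01  6.70680644e+00  8.39712778e+01 -2.38328897e-02
  8.93454225e+01  1.22415522e+02]
[439.10253179 370.10846352] 0.6312286676926874 [] 300.9802551269531
[435.20810932 371.62643268] 0.5259480453441411 [-8.9433743] 316.870361328125
large (array([530.9887114 ,  89.95537734,   0.        ]), np.float64(315.11163330078125))
square (array([6.24240170e+02, 2.58788662e+02, 3.95009677e-01]), np.float64(224.45240783691406))
```

View pics/c6.png

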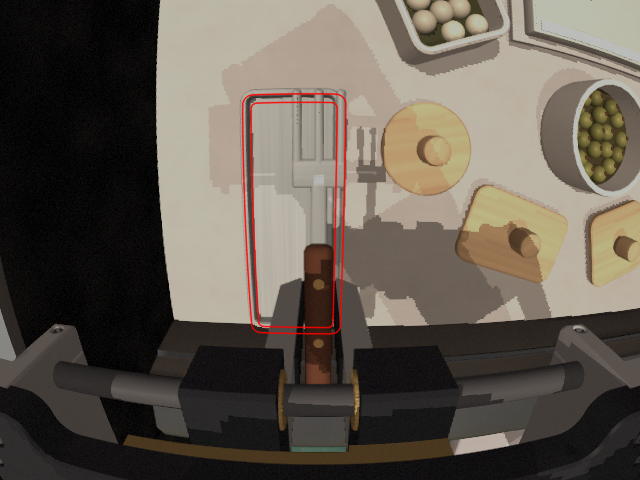

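The fork is held straight above the tray, which spans columns 243–345 and rows 91–330. It needs to go 18 mm further to +y. Then down.

>>> jog_arm(
  plan=[
    [[-0.003,-0.018,0.02,0],[-0.003,-0.018,0.06,0],[-0.003,-0.018,0.1,0],[-0.003,-0.018,0.115,0],[-0.003,-0.018,0.115,0],[-0.003,-0.018,0.115,0],[-0.003,-0.018,0.115,0]],
  ],
)

```text
clock: 9.95
eef_pos: [427.0, 370.5, 17.6]
orientation: [-179.8, -0.2, 1.1]
wrist_force: [-0.9, 0.3, -2.4]
width: 0.155
gripper_force: 30.0
```

```bash
python3 - <<'E'
from h import *
m,im,o=snap('w7'); print(o['eef_pos'],o['orientation'],o['width'],o['wrist_force'])
cv2.imwrite('pics/c7.png',cv2.resize(im[40:400,200:440],None,fx=1.6,fy=1.6))
E
```

```text
[427.00000178 370.45779447  17.61268516] [-179.83654738   -0.24748056    1.05791621] 0.15457793452872112 [-0.86139042  0.3253895  -2.39068019]
```

View pics/c7.png

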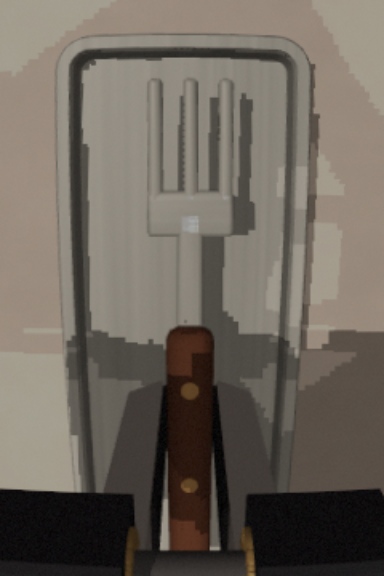

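The fork hangs centred over the tray, with tines at crop row 80 and the inner end wall at row 58. Lower gently, checking force.

>>> jog_arm(
  plan=[
    [[0,0,0.006,0],[0,0,0.012,0],[0,0,0.016,0],[0,0,0.018,0],[0,0,0.018,0],[0,0,0.018,0]],
  ],
)

```text
clock: 10.6
eef_pos: [425.0, 369.4, -3.4]
orientation: [180.0, 0.0, 1.1]
wrist_force: [-0.5, -0.9, -1.4]
width: 0.161
gripper_force: 30.0
```

>>> jog_arm(
  plan=[
    [[0,0,0.001,0],[0,0,0.0015,0],[0,0,0.0015,0]],
  ],
)

```text
clock: 10.9
eef_pos: [425.3, 369.6, -4.2]
orientation: [-180.0, -0.0, 1.1]
wrist_force: [-1.3, -0.3, 2.0]
width: 0.155
gripper_force: 30.0
```

>>> jog_arm(
  plan=[
    [[0,0,0,0],[0,0,0,0],[0,0,0,0],[0,0,0,0],[0,0,-0.02,0],[0,0,-0.06,0],[0,0,-0.09,0],[0,0,-0.09,0]],
  ],
  jaw=-0.5,
)

```text
clock: 11.7
eef_pos: [428.1, 371.6, 91.0]
orientation: [-179.6, -0.5, 1.1]
wrist_force: [0.1, -0.2, 1.3]
width: 0.248
gripper_force: 0.0
```

>>> jog_arm(
  plan=[
    [[0.03,0.045,0,0],[0.06,0.085,0,0],[0.075,0.112,0.015,0],[0.075,0.112,0.025,0],[0.075,0.112,0.025,0],[0.075,0.112,0.025,0],[0.075,0.112,0.025,0]],
  ],
  jaw=0,
)

```text
clock: 12.4
eef_pos: [501.7, 260.2, 60.5]
orientation: [-180.0, -0.0, 1.2]
wrist_force: [-0.7, -0.4, 0.4]
width: 0.502
gripper_force: 0.0
```

```bash
cat > m3.py <<'E'
from h import *
import sys,json
np.set_printoptions(precision=1,suppress=True)
name=sys.argv[1]; m,im,o=snap(name); print(o['eef_pos'],o['orientation'][2],o['width'],o['q'][[0,5]])
f=im.astype(np.float32)+12; r=cv2.merge([60*(np.log(f[...,2]/f[...,0]))+60]*3)
D=json.load(open('p.json'))
for n in sys.argv[2:]:
    M=(ML if n[0]=='L' else MP)[n[1:]]; p=D[n]; a,s=fit(M,[(m,r if n[0]=='L' else im,True)],p,yaw=n[1:] in('square','oblong'),R=8)
    print(n,a[:2],np.degrees(a[2]),s); draw(im,m,M,a)
cv2.imwrite(f'pics/{name}o.png',im)
E
cat > p.json <<'E'
{"Llarge":[417.8,-129,0],"Lsmall":[501.3,258.3,0],"Lsquare":[421.3,15.2,0.328],"Loblong":[426.4,162,-0.272],
"Plarge":[531.2,89.5,0],"Psmall":[546.8,-92.5,0],"Psquare":[624.2,257.2,0.39],"Poblong":[623.6,-229.3,-0.09]}
E
python3 m3.py w8 Lsmall Psquare Plarge Loblong
```

```text
[501.7 260.2  60.5] 1.1952387764254968 0.5016442535850557 [ 21.7 110.5]
Lsmall [502.4 260.2] 0.0 90.31709289550781
Psquare [625.  257.8] 22.410858689892255 216.85870361328125
Plarge [532.   89.3] 0.0 369.19110107421875
Loblong [431.  172.1] -15.141248400734774 77.83525848388672
```

View pics/w8o.png

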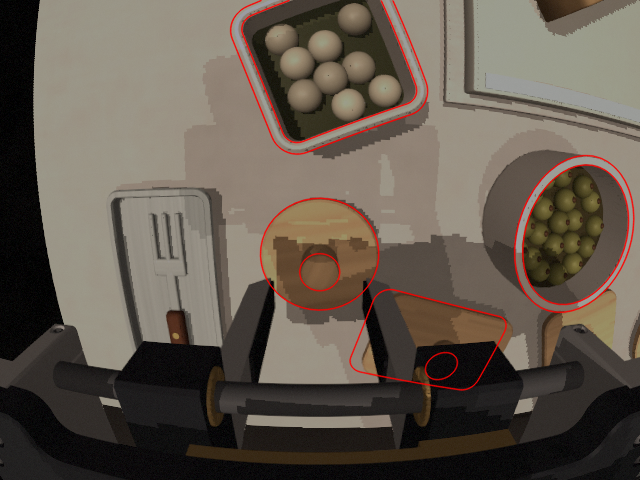

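The overlay fits the small lid at (320,255) and the square pot exactly, and the fork lies in the tray. Descend and grip the knob.

>>> jog_arm(
  plan=[
    [[0,0,0.03,0],[0,0,0.045,0],[0,0,0.052,0],[0,0,0.052,0],[0,0,0.052,0],[0,0,0.052,0]],
  ],
)

```text
clock: 13.05
eef_pos: [503.0, 259.3, 9.5]
orientation: [-180.0, -0.1, 1.1]
wrist_force: [0.2, -0.3, -0.8]
width: 0.5
gripper_force: 0.0
```

>>> jog_arm(
  plan=[
    [[0,0,0,0],[0,0,0,0],[0,0,0,0],[0,0,0,0],[0,0,0,0],[0,0,0,0]],
  ],
  jaw=-1,
)

```text
clock: 13.65
eef_pos: [502.3, 259.0, 8.6]
orientation: [-180.0, -0.0, 1.1]
wrist_force: [0.2, -0.5, 1.8]
width: 0.25
gripper_force: 30.0
```

>>> jog_arm(
  plan=[
    [[0,0,-0.04,0],[0,0,-0.08,0],[0,0.03,-0.11,0],[0.01,0.075,-0.12,0],[0.015,0.12,-0.12,0],[0.02,0.165,-0.12,0],[0.025,0.21,-0.12,0],[0.03,0.252,-0.12,0]],
  ],
)

```text
clock: 14.45
eef_pos: [536.4, 5.5, 127.7]
orientation: [180.0, 0.0, 1.1]
wrist_force: [0.2, -0.2, -1.2]
width: 0.247
gripper_force: 30.0
```

>>> jog_arm(
  plan=[
    [[0.003,0.04,0,0],[0.0055,0.08,0,0],[0.0077,0.1,0,0],[0.0077,0.1,0,0],[0.0077,0.1,0,0],[0.0077,0.1,0,0],[0.0077,0.1,0,0]],
  ],
)

```text
clock: 15.15
eef_pos: [546.4, -91.0, 128.2]
orientation: [-180.0, 0.0, 1.2]
wrist_force: [-0.1, 0.6, -1.1]
width: 0.246
gripper_force: 30.0
```

```bash
python3 m3.py w9 Psmall Poblong Plarge Llarge Lsquare
```

```text
[546.4 -91.  128.2] 1.191943788566411 0.24645182621151424 [-15.3  73.5]
Psmall [547.1 -92.9] 0.0 225.76034545898438
Poblong [ 624.1 -229.5] -6.18363152138287 372.9049072265625
Plarge [532.   88.2] 0.0 405.74169921875
Llarge [ 410.2 -138. ] 0.0 73.13463592529297
Lsquare [423.8  13.9] 19.469010009682126 71.66914367675781
```

View pics/w9o.png

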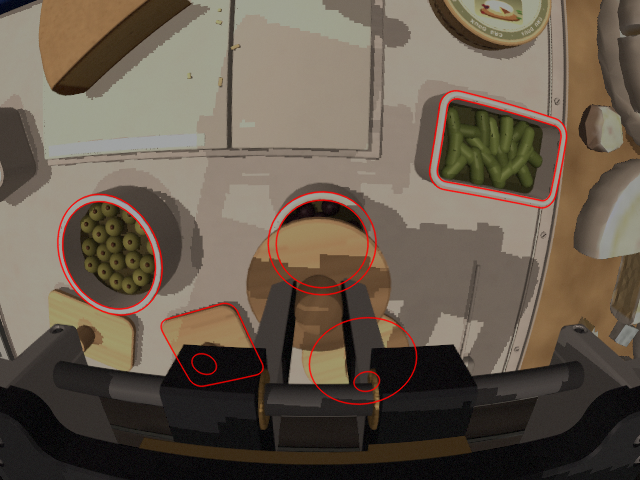

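The pot overlays fit (small pot rim at (322,243), oblong at (499,148)), with the lid in hand at (318,285). I'll measure the lid in the hand and work out the shift.

```bash
cat > hand.py <<'E'
from h import *
import sys
name,kind,yaw,zl=sys.argv[1],sys.argv[2],float(sys.argv[3]),float(sys.argv[4])
import pickle
m,o=pickle.load(open(f'pics/{name}.pkl','rb')); im=cv2.imread(f'pics/{name}.png'); f=im.astype(np.float32)+12
r=cv2.merge([60*(np.log(f[...,2]/f[...,0]))+60]*3); h=o['eef_pos'][2]-zl
C=ML[kind][0].copy(); C[:,2]+=h
V=[(m,r,True)]; p=o['eef_pos']
a,s=fit([C],V,(p[0],p[1],np.radians(yaw)),yaw=kind in('square','oblong'),R=8)
print('lid in hand',a[:2],'yaw',np.degrees(a[2]),'minus TCP',a[:2]-p[:2],s)
E
python3 hand.py w9 small 0 8.6
```

```text
lid in hand [546.84803132 -90.42848952] yaw 0.0 minus TCP [0.44318925 0.57141411] 56.97673416137695
```

>>> jog_arm(
  plan=[
    [[0,0.002,0.02,0],[0,0.002,0.045,0],[0,0.002,0.055,0],[0,0.002,0.06,0],[0,0.002,0.064,0],[0,0.002,0.067,0],[0,0.002,0.069,0],[0,0.002,0.069,0]],
  ],
)

```text
clock: 16.0
eef_pos: [546.8, -94.4, 59.6]
orientation: [180.0, -0.0, 1.1]
wrist_force: [-0.8, -0.0, -1.1]
width: 0.249
gripper_force: 30.0
```

>>> jog_arm(
  plan=[
    [[0,0,0,0],[0,0,0,0]],
  ],
)

```text
clock: 16.2
eef_pos: [546.8, -94.5, 59.7]
orientation: [180.0, -0.0, 1.1]
wrist_force: [-0.1, -0.0, -2.2]
width: 0.246
gripper_force: 30.0
```

>>> jog_arm(
  plan=[
    [[0,0,0,0],[0,0,0,0],[0,0,0,0],[0,0,0,0],[0,0,-0.02,0],[0,0,-0.05,0],[0,0,-0.07,0],[0,0,-0.07,0]],
  ],
  jaw=0,
)

```text
clock: 17.0
eef_pos: [548.9, -95.0, 133.3]
orientation: [179.9, -0.4, 1.1]
wrist_force: [0.7, 0.1, 0.6]
width: 0.502
gripper_force: 0.0
```

>>> jog_arm(
  plan=[
    [[-0.033,-0.03,0,0],[-0.066,-0.06,0,0],[-0.1,-0.09,0.01,0],[-0.123,-0.111,0.04,0],[-0.123,-0.111,0.07,0],[-0.123,-0.111,0.07,0],[-0.123,-0.111,0.07,0],[-0.123,-0.111,0.07,0]],
  ],
)

```text
clock: 17.8
eef_pos: [422.9, 13.8, 60.6]
orientation: [180.0, -0.1, 1.0]
wrist_force: [0.2, -0.2, 0.6]
width: 0.501
gripper_force: 0.0
```

```bash
python3 m3.py w10 Lsquare Plarge Psmall; python3 - <<'E'
from h import *
m,im=load('w10'); f=im.astype(np.float32)+12; r=cv2.merge([60*(np.log(f[...,2]/f[...,0]))+60]*3)
L=[c+[0,0,50] for c in ML['small']]; print('seated small lid',fit(L,[(m,r,True)],(547,-93,0),True,yaw=False,R=8))
E
```

```text
[422.9  13.8  60.6] 1.0475319330624764 0.5011873535877222 [-5.8 83.1]
Lsquare [421.7  15.6] 18.76875845182856 74.8688735961914
Plarge [532.1  89.3] 0.0 336.5262451171875
Psmall [547.2 -96.2] 0.0 118.70081329345703
seated small lid (array([545.27580703, -91.61351213,   0.        ,   0.61931704]), np.float64(89.38359069824219))
```

View pics/w10o.png

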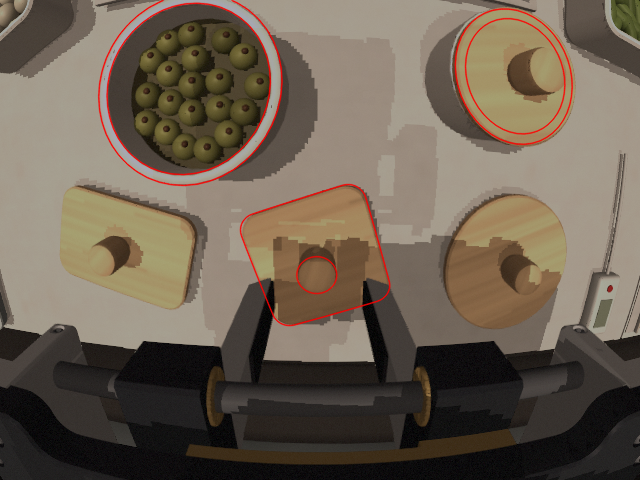

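The small lid is home (measured 0.6 mm from the seated height, centred), and the square lid overlay fits at (316,255). One picture remains, so I'll continue by numbers.

>>> jog_arm(
  plan=[
    [[-0.001,-0.0015,0.03,0],[-0.001,-0.0015,0.045,0],[-0.001,-0.0015,0.052,0],[-0.001,-0.0015,0.052,0],[-0.001,-0.0015,0.052,0],[-0.001,-0.0015,0.052,0]],
  ],
)

```text
clock: 18.45
eef_pos: [421.7, 15.6, 8.6]
orientation: [180.0, -0.2, 1.1]
wrist_force: [-0.4, 0.3, 0.9]
width: 0.499
gripper_force: 0.0
```

>>> jog_arm(
  plan=[
    [[0,0,0,0],[0,0,0,0],[0,0,0,0],[0,0,0,0],[0,0,0,0],[0,0,0,0]],
  ],
  jaw=-1,
)

```text
clock: 19.05
eef_pos: [420.6, 15.6, 7.6]
orientation: [180.0, -0.0, 1.1]
wrist_force: [0.1, -0.7, 2.5]
width: 0.251
gripper_force: 30.0
```

>>> jog_arm(
  plan=[
    [[0,0,-0.04,0],[0,0,-0.08,0],[0.02,-0.025,-0.11,0],[0.05,-0.058,-0.125,0],[0.08,-0.092,-0.125,0],[0.11,-0.126,-0.125,0],[0.14,-0.16,-0.125,-0.03],[0.17,-0.19,-0.125,-0.063]],
  ],
)

```text
clock: 19.85
eef_pos: [587.1, 211.0, 130.9]
orientation: [-180.0, 0.1, 4.8]
wrist_force: [0.5, -0.6, -1.0]
width: 0.249
gripper_force: 30.0
```

>>> jog_arm(
  plan=[
    [[0.02,-0.024,0,0],[0.038,-0.046,0,0],[0.038,-0.046,0,0],[0.038,-0.046,0,0],[0.038,-0.046,0,0],[0.038,-0.046,0,0]],
  ],
)

```text
clock: 20.45
eef_pos: [620.4, 257.0, 132.4]
orientation: [180.0, 0.0, 4.6]
wrist_force: [-0.2, 0.5, -2.1]
width: 0.252
gripper_force: 30.0
```

```bash
python3 m3.py w11 Psquare; python3 hand.py w11 square 22.4 7.6
```

```text
[620.4 257.  132.4] 4.641817062934018 0.2519400886140157 [ 17.7 103. ]
Psquare [627.8 252.4] 21.541416496515204 204.71633911132812
lid in hand [621.81019498 258.04342221] yaw 22.35515195970215 minus TCP [1.36491994 1.03778281] 63.712158203125
```

>>> jog_arm(
  plan=[
    [[0.003,0.001,0.02,0],[0.003,0.001,0.045,0],[0.003,0.001,0.055,0],[0.003,0.001,0.062,0],[0.003,0.001,0.067,0],[0.003,0.001,0.071,0],[0.003,0.001,0.0735,0],[0.003,0.001,0.0735,0]],
  ],
)

```text
clock: 21.3
eef_pos: [624.1, 257.3, 59.0]
orientation: [180.0, -0.0, 4.7]
wrist_force: [-0.6, 0.0, -2.4]
width: 0.248
gripper_force: 30.0
```

>>> jog_arm(
  plan=[
    [[0,0,0,0],[0,0,0,0]],
  ],
)

```text
clock: 21.5
eef_pos: [624.3, 257.3, 59.3]
orientation: [-180.0, -0.1, 4.7]
wrist_force: [0.2, 0.1, -1.8]
width: 0.252
gripper_force: 30.0
```

>>> jog_arm(
  plan=[
    [[0,0,0,0],[0,0,0,0],[0,0,0,0],[0,0,0,0],[0,0,-0.02,0],[0,0,-0.05,0],[0,0,-0.07,0],[0,0,-0.07,0]],
  ],
  jaw=0,
)

```text
clock: 22.3
eef_pos: [626.3, 257.9, 133.6]
orientation: [-179.9, -0.5, 4.7]
wrist_force: [0.8, 0.0, 1.0]
width: 0.502
gripper_force: 0.0
```

>>> jog_arm(
  plan=[
    [[-0.045,0.018,0,0],[-0.09,0.035,0,0],[-0.135,0.053,0,0],[-0.175,0.07,0.01,0],[-0.205,0.079,0.04,0],[-0.205,0.079,0.07,0],[-0.205,0.079,0.07,0],[-0.205,0.079,0.07,0]],
  ],
)

```text
clock: 23.1
eef_pos: [425.8, 161.6, 58.2]
orientation: [180.0, 0.1, 4.7]
wrist_force: [0.4, 0.5, 0.6]
width: 0.502
gripper_force: 0.0
```

```bash
python3 m3.py w12 Loblong Plarge; python3 - <<'E'
from h import *
m,im=load('w12'); f=im.astype(np.float32)+12; r=cv2.merge([60*(np.log(f[...,2]/f[...,0]))+60]*3)
L=[c+[0,0,50] for c in ML['square']]; print('seated sq lid',fit(L,[(m,r,True)],(625,257,.39),True,R=8), [proj(m,[625,257,58],1)])
E
```

```text
[425.8 161.6  58.2] 4.697401953410454 0.5019437568955543 [13.6 98.9]
Loblong [426.9 162.3] -15.468992268907108 75.09693908691406
Plarge [531.5  89. ] 0.0 349.18603515625
seated sq lid (array([ 6.24064869e+02,  2.55610828e+02,  2.88672428e-01, -9.32119710e+00]), np.float64(9.308120727539062)) [array([[178.80757836, -68.64567122]])]
```

>>> jog_arm(
  plan=[
    [[0.001,-0.0005,0.03,0],[0.001,-0.0005,0.043,0],[0.001,-0.0005,0.05,0],[0.001,-0.0005,0.05,0],[0.001,-0.0005,0.05,0],[0.001,-0.0005,0.05,0]],
  ],
)

```text
clock: 23.75
eef_pos: [428.1, 162.5, 9.9]
orientation: [-180.0, -0.1, 4.7]
wrist_force: [0.7, 0.4, -0.3]
width: 0.502
gripper_force: 0.0
```

>>> jog_arm(
  plan=[
    [[0,0,0,0],[0,0,0,0],[0,0,0,0],[0,0,0,0],[0,0,0,0],[0,0,0,0]],
  ],
  jaw=-1,
)

```text
clock: 24.35
eef_pos: [427.2, 162.2, 9.0]
orientation: [180.0, -0.0, 4.7]
wrist_force: [-0.9, -0.1, 2.6]
width: 0.246
gripper_force: 30.0
```

>>> jog_arm(
  plan=[
    [[0,0,-0.04,0],[0,0,-0.08,0],[0.005,0.03,-0.11,0],[0.015,0.075,-0.125,0],[0.025,0.12,-0.125,0],[0.035,0.165,-0.125,0],[0.05,0.21,-0.125,0],[0.065,0.255,-0.125,0]],
  ],
)

```text
clock: 25.15
eef_pos: [512.8, -88.3, 133.3]
orientation: [-180.0, 0.0, 4.7]
wrist_force: [1.0, 0.0, -1.5]
width: 0.248
gripper_force: 30.0
```

>>> jog_arm(
  plan=[
    [[0.025,0.038,0,0],[0.05,0.077,0,-0.05],[0.075,0.115,0,-0.12],[0.1,0.152,0,-0.171],[0.1,0.152,0,-0.171],[0.1,0.152,0,-0.171],[0.1,0.152,0,-0.171],[0.1,0.152,0,-0.171]],
  ],
)

```text
clock: 25.95
eef_pos: [624.5, -228.6, 134.6]
orientation: [180.0, -0.0, 14.6]
wrist_force: [0.1, 0.6, -1.3]
width: 0.249
gripper_force: 30.0
```

```bash
python3 m3.py w13 Poblong; python3 hand.py w13 oblong -5.7 9.0
```

```text
[ 624.5 -228.6  134.6] 14.55712003868446 0.24942131905566292 [-25.   50.4]
Poblong [ 623.6 -237.4] -6.486726751332579 215.3019256591797
lid in hand [ 624.45815659 -228.55351707] yaw -5.5405873672325106 minus TCP [-0.01480356  0.0460297 ] 48.870033264160156
```

>>> jog_arm(
  plan=[
    [[-0.001,0.001,0.02,0],[-0.001,0.001,0.045,0],[-0.001,0.001,0.055,0],[-0.001,0.001,0.062,0],[-0.001,0.001,0.067,0],[-0.001,0.001,0.071,0],[-0.001,0.001,0.0745,0],[-0.001,0.001,0.0745,0]],
  ],
)

```text
clock: 26.8
eef_pos: [624.2, -231.1, 59.3]
orientation: [180.0, -0.0, 14.5]
wrist_force: [0.2, 1.1, -1.7]
width: 0.252
gripper_force: 30.0
```

>>> jog_arm(
  plan=[
    [[0,0,0,0],[0,0,0,0]],
  ],
)

```text
clock: 27.0
eef_pos: [624.4, -231.3, 59.8]
orientation: [180.0, -0.0, 14.5]
wrist_force: [-0.7, -0.0, -1.9]
width: 0.246
gripper_force: 30.0
```

>>> jog_arm(
  plan=[
    [[0,0,0,0],[0,0,0,0],[0,0,0,0],[0,0,0,0],[0,0,-0.02,0],[0,0,-0.05,0],[0,0,-0.07,0],[0,0,-0.07,0]],
  ],
  jaw=0,
)

```text
clock: 27.8
eef_pos: [626.3, -232.1, 134.0]
orientation: [179.7, -0.4, 14.5]
wrist_force: [0.2, 0.5, 0.6]
width: 0.503
gripper_force: 0.0
```

>>> jog_arm(
  plan=[
    [[-0.035,-0.03,0,0],[-0.07,-0.06,0,0],[-0.105,-0.09,0,0],[-0.14,-0.12,0.01,0],[-0.174,-0.15,0.04,0],[-0.174,-0.15,0.07,0],[-0.174,-0.15,0.07,0],[-0.174,-0.15,0.07,0]],
  ],
)

```text
clock: 28.6
eef_pos: [417.9, -129.3, 58.8]
orientation: [-180.0, 0.1, 14.5]
wrist_force: [0.7, -0.0, 0.1]
width: 0.497
gripper_force: 0.0
```

```bash
python3 m3.py w14 Llarge; python3 - <<'E'
from h import *
m,im=load('w14'); f=im.astype(np.float32)+12; r=cv2.merge([60*(np.log(f[...,2]/f[...,0]))+60]*3)
L=[c+[0,0,50] for c in ML['oblong']]; print('seated ob lid',fit(L,[(m,r,True)],(624,-230,-.1),True,R=8), [proj(m,[625,-230,58],1)])
E
```

```text
[ 417.9 -129.3   58.8] 14.494754200813272 0.49745631704085863 [-24.6  50.9]
Llarge [ 417.9 -130.1] 0.0 80.71825408935547
seated ob lid (array([ 6.19306033e+02, -2.27188310e+02, -9.46731245e-02,  1.31817707e+00]), np.float64(41.870140075683594)) [array([[566.62412699,   3.1990158 ]])]
```

Large lid at (417.9, -130.1); descend and grip.

>>> jog_arm(
  plan=[
    [[0,0.0005,0.03,0],[0,0.0005,0.043,0],[0,0.0005,0.051,0],[0,0.0005,0.051,0],[0,0.0005,0.051,0],[0,0.0005,0.051,0]],
  ],
)

```text
clock: 29.25
eef_pos: [419.2, -130.3, 9.3]
orientation: [179.9, -0.1, 14.5]
wrist_force: [-0.4, -0.2, -0.5]
width: 0.502
gripper_force: 0.0
```

>>> jog_arm(
  plan=[
    [[0,0,0,0],[0,0,0,0],[0,0,0,0],[0,0,0,0],[0,0,0,0],[0,0,0,0]],
  ],
  jaw=-1,
)

```text
clock: 29.85
eef_pos: [418.4, -130.1, 8.6]
orientation: [180.0, -0.0, 14.5]
wrist_force: [0.7, 0.1, 1.2]
width: 0.249
gripper_force: 30.0
```

>>> jog_arm(
  plan=[
    [[0,0,-0.04,0],[0,0,-0.08,0],[0.02,-0.022,-0.11,0],[0.05,-0.056,-0.125,0],[0.08,-0.09,-0.125,0],[0.11,-0.123,-0.125,0],[0.14,-0.156,-0.125,0],[0.165,-0.184,-0.125,0]],
  ],
)

```text
clock: 30.65
eef_pos: [532.2, 91.8, 132.5]
orientation: [-180.0, 0.1, 14.6]
wrist_force: [-0.6, -0.8, -0.4]
width: 0.25
gripper_force: 30.0
```

>>> jog_arm(
  plan=[
    [[0,0,0,0],[0,0,0,0],[0,0,0,0],[0,0,0,0],[0,0,0,0]],
  ],
)

```text
clock: 31.15
eef_pos: [531.7, 88.5, 133.4]
orientation: [180.0, -0.0, 14.4]
wrist_force: [-1.0, 0.0, -0.6]
width: 0.248
gripper_force: 30.0
```

```bash
python3 m3.py w15 Plarge; python3 hand.py w15 large 0 8.6
```

```text
[531.7  88.5 133.4] 14.396435292746682 0.2484157737885405 [ 3.4 79. ]
Plarge [531.6  88.8] 0.0 185.58856201171875
lid in hand [531.18303915  89.1863847 ] yaw 0.0 minus TCP [-0.50322832  0.70275172] 64.26200866699219
```

Aligned within 1 mm; lower straight down.

>>> jog_arm(
  plan=[
    [[0,0,0.02,0],[0,0,0.045,0],[0,0,0.055,0],[0,0,0.062,0],[0,0,0.067,0],[0,0,0.071,0],[0,0,0.074,0],[0,0,0.074,0]],
  ],
)

```text
clock: 32.0
eef_pos: [532.1, 89.6, 59.4]
orientation: [180.0, -0.0, 14.5]
wrist_force: [0.2, 0.3, -1.4]
width: 0.243
gripper_force: 30.0
```

>>> jog_arm(
  plan=[
    [[0,0,0,0],[0,0,0,0]],
  ],
)

```text
clock: 32.2
eef_pos: [532.3, 89.6, 59.7]
orientation: [180.0, -0.0, 14.5]
wrist_force: [1.0, -0.3, -1.4]
width: 0.248
gripper_force: 30.0
```

>>> jog_arm(
  plan=[
    [[0,0,0,0],[0,0,0,0],[0,0,0,0],[0,0,0,0],[0,0,-0.02,0],[0,0,-0.05,0],[0,0,-0.09,0],[0,0,-0.13,0]],
  ],
  jaw=0,
)

```text
clock: 33.0
eef_pos: [531.5, 89.5, 190.2]
orientation: [-180.0, 0.1, 14.5]
wrist_force: [0.5, 0.4, 0.1]
width: 0.5
gripper_force: 0.0
```

>>> jog_arm(
  plan=[
    [[-0.03,0,-0.03,0.1],[-0.04,-0.01,-0.06,0.2],[-0.04,-0.02,-0.1,0.253],[-0.04,-0.02,-0.13,0.253],[-0.04,-0.02,-0.13,0.253],[-0.04,-0.02,-0.13,0.253],[-0.04,-0.02,-0.13,0.253],[-0.04,-0.02,-0.13,0.253]],
  ],
)

```text
clock: 33.8
eef_pos: [487.6, 98.7, 317.0]
orientation: [180.0, 0.2, -0.0]
wrist_force: [0.1, 0.4, -0.1]
width: 0.499
gripper_force: 0.0
```

```bash
python3 - <<'E'
from h import *
np.set_printoptions(precision=1,suppress=True)
m,im,o=snap('w16'); print(o['eef_pos'],o['orientation'][2]); f=im.astype(np.float32)+12; r=cv2.merge([60*(np.log(f[...,2]/f[...,0]))+60]*3)
for n,p in dict(large=(532,89,0),small=(547,-93,0),square=(625,257.5,.39),oblong=(624,-230,-.1)).items():
    L=[c+[0,0,50] for c in ML[n]]; a,s=fit(L,[(m,r,True)],p,True,yaw=n in('square','oblong'),R=8); print(n,a[:2],np.degrees(a[2]),'dz',a[3],s)
b=cv2.resize(im[:330],None,fx=1.25,fy=1.25)
t=viewer.camera('scene')[200:340,110:510]; t=cv2.resize(t,(800,280))
cv2.imwrite('pics/fin.png',np.vstack([b[:320],t]))
E
```

```text
[487.6  98.7 317. ] -0.013194131183550693
large [530.6  89.9] 0.0 dz -0.44451665134198604 99.35394287109375
small [546.3 -91. ] 0.0 dz 4.028340824213504 98.6948013305664
square [623.5 255.6] 22.81284482203182 dz 3.008610723109677 89.9490737915039
oblong [ 622.  -222.9] -5.328857467371651 dz 7.534073320126009 91.56255340576172
```

View pics/fin.png

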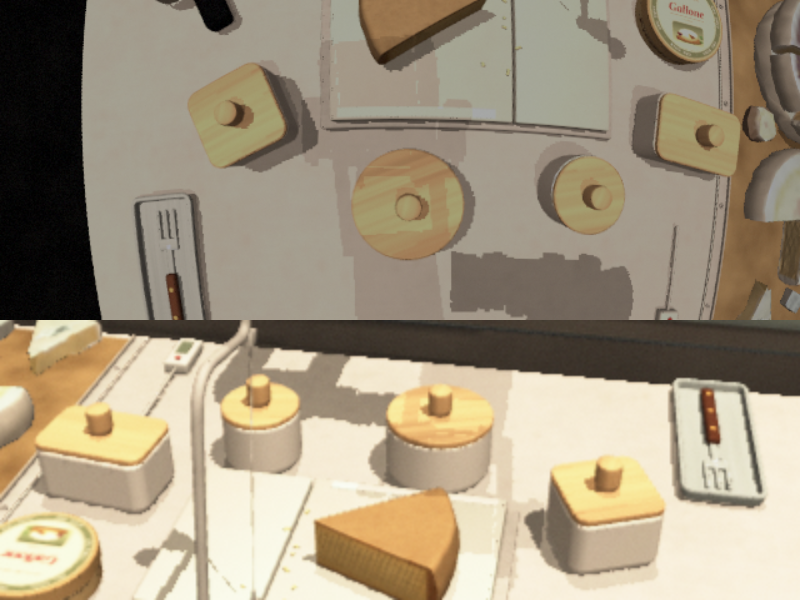

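All four lids sit flat on their pots in both views, and the fork lies flat in the tray (scene crop (715,435)). The oblong's single-view height reading of +7.5 mm is ambiguous, so I'll check it with more views.

```bash
python3 - <<'E'
from h import *
np.set_printoptions(precision=1,suppress=True)
def R(im):
    f=im.astype(np.float32)+12; return cv2.merge([60*(np.log(f[...,2]/f[...,0]))+60]*3)
m,im=load('w16'); V=[(m,R(im),True)]
for n in('scene','top'): V.append((viewer.camera_model(n),R(viewer.camera(n)),False))
for n,p in dict(large=(532,89,0),small=(547,-93,0),square=(625,257.5,.39),oblong=(624,-230,-.1)).items():
    L=[c+[0,0,50] for c in ML[n]]
    for W in (V[:2],V):
        a,s=fit(L,W,p,True,yaw=n in('square','oblong'),R=8); print(n,a[:2],np.degrees(a[2]),'dz',a[3],s)
E
```

```text
large [530.6  89.8] 0.0 dz -1.473681313300434 107.1495590209961
large [530.4  89.8] 0.0 dz -1.5580269974479029 93.05293782552083
small [545.9 -93.4] 0.0 dz -1.1585402038146242 105.35220336914062
small [545.6 -93.9] 0.0 dz -1.9065222455522162 95.3524881998698
square [624.1 256.9] 22.30219823021888 dz -1.97156710295795 106.54715728759766
square [624.1 257. ] 22.469196862921667 dz -2.0183917439289076 76.96925862630208
oblong [ 622.9 -229.4] -5.3903377050103725 dz -1.6438651045017658 103.53741455078125
oblong [ 622.3 -231.9] -5.713132291147441 dz -2.263905590457667 95.49507649739583
```

All four lids read the same height (−1 to −2 mm, within calibration), so they are all seated.

```bash
python3 -c "
from rig import sign_off; print(sign_off())"
```

```text
the job is handed in; nothing more can be done
None
```

The job is handed in: the fork lies flat in the cutlery tray, and all four lids measured seated and level on their own pots, with no pot tipped, after about 34 s on the robot's clock.

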